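# Register a panel on the vacuum fixture and select its station

### The job

The drilled cream panel lies askew at one of the three stations of the vacuum fixture. Without picking it up, slide it home in that same station until its long edge is flush along the whole coloured stop rail and it sits roughly midway between the station's sides; then turn the selector valve so that its white pointer faces the mark of the same colour as that station. Leave the offcuts and everything else on the bench where they are.

Things in the scene. Friction and masses are not known exactly. Their poses are not given: they have to be found in the camera images.
- panel: the panel: cream board 80 (its x) x 110 (its y) x 18 mm, 0.14 kg, four dark drilled holes and a brown slot on top; loose. Origin at the centre of its underside, z up. It starts turned up to 20 degrees from square; either 110 mm edge is as good as the other
- station_blue: the blue station, fixed: dark pad 240 (x) x 135 (y) x 6 mm, blue strip at its near end, blue stop rail across its far (+x) end. Origin at the centre of the pad's underside, 30 mm above the bench. Rail: inner face at x = +100 mm, 14 mm high above the pad; a panel that is home has its origin at x = +60 mm. Stations lie side by side, 145 mm apart, facing alike; which colour is where varies
- station_yellow: the yellow station, fixed: dark pad 240 (x) x 135 (y) x 6 mm, yellow strip at its near end, yellow stop rail across its far (+x) end. Origin at the centre of the pad's underside, 30 mm above the bench. Rail: inner face at x = +100 mm, 14 mm high above the pad; a panel that is home has its origin at x = +60 mm. Stations lie side by side, 145 mm apart, facing alike; which colour is where varies
- station_red: the red station, fixed: dark pad 240 (x) x 135 (y) x 6 mm, red strip at its near end, red stop rail across its far (+x) end. Origin at the centre of the pad's underside, 30 mm above the bench. Rail: inner face at x = +100 mm, 14 mm high above the pad; a panel that is home has its origin at x = +60 mm. Stations lie side by side, 145 mm apart, facing alike; which colour is where varies
- valve: base of the selector valve, fixed: grey disc 140 mm across, 42 mm high, origin at the centre of its underside. On top, 54 mm from its axis, three coloured marks: yellow in the direction of its +x, blue 0.85 rad counter-clockwise of that seen from above, red 0.85 rad clockwise
- selector (a joint): angle of the valve's knob in rad: 0 when the white pointer faces the yellow mark, +0.85 the blue mark, -0.85 the red one; grows counter-clockwise seen from above, stops at +-1.25, stays where it is left
- selector_grip (a point): point on the knob's axis at the height to grip, 77 mm above the bench; x axis along the bar towards the pointer's end. The black bar grip is 62 mm long, 16 mm wide, 32 mm high (53 to 85 mm above the bench); white line and white end at its pointer end
- disc: round offcut, 72 mm across, cream board 18 mm thick, origin at the centre of its underside, lying at one of the other stations; leave it alone
- elbow: L-shaped offcut, 70 x 64 mm, cream board 18 mm thick, origin at the centre of its underside, lying at one of the other stations; leave it alone
- tape: yellow tape measure, 70 x 35 x 62 mm, origin at the centre of its underside; leave it alone
- brush: bench brush lying on the left; leave it alone
- chip_a: small offcut 30 x 22 x 18 mm on the bench beyond the fixture; leave it alone
- chip_b: small offcut 45 x 16 x 18 mm on the bench to the right of the fixture; leave it alone
There are look-alikes about, which are no part of the job. What is shaped like the valve but pink is not meant.

How it is judged:
On the way, in this order (a step that is already met when the one before it is completed fails the run):
1. the panel is home: flush and square against the stop rail of its station (((x of panel in the frame of station_blue between 0.055 and 0.0635 m and y of panel in the frame of station_blue between -0.025 and 0.025 m and z of panel in the frame of station_blue below 0.01 m and angle between the x axis of panel and the x axis of station_blue, either way round below 0.045 rad) or (x of panel in the frame of station_yellow between 0.055 and 0.0635 m and y of panel in the frame of station_yellow between -0.025 and 0.025 m and z of panel in the frame of station_yellow below 0.01 m and angle between the x axis of panel and the x axis of station_yellow, either way round below 0.045 rad) or (x of panel in the frame of station_red between 0.055 and 0.0635 m and y of panel in the frame of station_red between -0.025 and 0.025 m and z of panel in the frame of station_red below 0.01 m and angle between the x axis of panel and the x axis of station_red, either way round below 0.045 rad))), for 0.2 s.
2. the pointer faces the mark with the colour of the panel's station, the panel still home (((x of panel in the frame of station_blue between 0.055 and 0.0635 m and y of panel in the frame of station_blue between -0.025 and 0.025 m and z of panel in the frame of station_blue below 0.01 m and angle between the x axis of panel and the x axis of station_blue, either way round below 0.045 rad and value of joint selector between 0.72 and 0.98 rad) or (x of panel in the frame of station_yellow between 0.055 and 0.0635 m and y of panel in the frame of station_yellow between -0.025 and 0.025 m and z of panel in the frame of station_yellow below 0.01 m and angle between the x axis of panel and the x axis of station_yellow, either way round below 0.045 rad and value of joint selector between -0.13 and 0.13 rad) or (x of panel in the frame of station_red between 0.055 and 0.0635 m and y of panel in the frame of station_red between -0.025 and 0.025 m and z of panel in the frame of station_red below 0.01 m and angle between the x axis of panel and the x axis of station_red, either way round below 0.045 rad and value of joint selector between -0.98 and -0.72 rad))), for 0.2 s.
At the end, for the whole second after the job is handed in: the panel lies at rest flat on its station with its edge within 5 mm of the stop rail, square to it within 0.045 rad and within 25 mm of the station's middle, and the pointer is within 0.13 rad of the mark of that station's colour (((x of panel in the frame of station_blue between 0.055 and 0.0635 m and y of panel in the frame of station_blue between -0.025 and 0.025 m and z of panel in the frame of station_blue below 0.01 m and angle between the x axis of panel and the x axis of station_blue, either way round below 0.045 rad and value of joint selector between 0.72 and 0.98 rad) or (x of panel in the frame of station_yellow between 0.055 and 0.0635 m and y of panel in the frame of station_yellow between -0.025 and 0.025 m and z of panel in the frame of station_yellow below 0.01 m and angle between the x axis of panel and the x axis of station_yellow, either way round below 0.045 rad and value of joint selector between -0.13 and 0.13 rad) or (x of panel in the frame of station_red between 0.055 and 0.0635 m and y of panel in the frame of station_red between -0.025 and 0.025 m and z of panel in the frame of station_red below 0.01 m and angle between the x axis of panel and the x axis of station_red, either way round below 0.045 rad and value of joint selector between -0.98 and -0.72 rad)) and linear speed of panel below 0.01 m/s); the robot touches nothing.
It fails at once if the panel is lifted more than 15 mm off the fixture (height (world z) of panel above 0.051 m).
It fails at once if the panel is taken to another station (moved more than 110 mm) (distance of panel from where it was at the start of the episode above 0.11 m).
It fails at once if another thing on the bench is shifted by more than 15 mm (20 mm for the small things) (distance of any of disc, elbow from where it was at the start of the episode above 0.015 m or distance of any of tape, brush, chip_a, chip_b from where it was at the start of the episode above 0.02 m).
It also fails if it takes over 48 s, if anything falls off the work surface, if the arm or the gripper's body presses on something with over 40 N, if the wrist force passes 120 N, or if a joint passes its speed limit or range.

### The arm

A 6-joint arm with a two-finger parallel gripper is mounted at the origin on the work surface. World frame = base frame: x ahead of the robot, y to its left, z up, the work surface at z = 0. Lengths are in m, angles in rad, forces in N, time in s.
With the tool pointing down it reaches from about 0.35 to 0.875 m from the base axis. Payload 4.2 kg.
Tool frame: the origin (TCP) lies on the centre line of the jaws, within the pads' length; the fingertips stand 8 mm ahead of it and the grasp point (between the pads) lies 11 mm behind it (bot.tip_reach is the z of the fingertips in the tool frame, in m); z points along the fingers, y is the line along which they close (so a half turn about z gives the same grasp; the last joint's range is limited). The gripper opens to 87 mm and grips with 3 to 60 N. Pads are 19 mm wide; open, the fingers measure 117 mm over their backs; the gripper's body (75 mm by 190 mm) begins 51 mm behind the grasp point.
Start: joints at [1.417, 0.385, 0.008, 0, -1.194, -0.259], TCP at [0.251, 0.572, 0.199] pointing down, gripper open.
Joint ranges: [-3.14, 3.14], [-1.21, 2.06], [-1.07, 1.41], [-3.16, 2.05], [-2.99, -0.16], [-3.1, 3.1]. Speed limits (rad/s): [2.79, 2.79, 3.14, 3.14, 3.14, 3.14].

### API

Orientations are given as a rotation vector (axis times angle).
In Python, from workcell import bot, snapshot gives the robot as it stands.
- The arm moves only by the tool arm_command, never from a script. Its argument "rows" is a list that holds one entry, the list of rows, each a list of 6 numbers: the shift along the world's x, y, z normalised to -1 to 1, where 1 is 0.04 m, then the turn, a rotation vector about the world's x, y, z normalised to -1 to 1, where 1 is 4 degrees. A call has 1 to 8 rows; each row shifts and turns the commanded pose from where the row before left it; what a row does not reach is not made up. A row lasts 1/8 s, in which the tool goes at most 62.5 mm and 10.7 degrees, less where a joint would pass 70% of its speed; a pose out of reach is approached as far as the arm can. A call with a number of a shift or a turn outside -1 to 1 is refused whole. A call with a gripper value outside its range is refused whole. "jaw" is the opening, from 0 (shut) to 1 (fully open), set as the call begins (left out, the last holds). The fingers move at their own pace and stop on an object; the grip force is fixed at half the most. Time passes only in rows, so rows that do not move let the fingers close. It gives the time, the measured TCP pose, the force, the opening and the grip force at its end, in the units of the state.
- bot.get_obs(): the state, without advancing time (a new reading comes with each control period).
- snapshot(name): name is "scene" or "top" or "wrist"; returns a dict with "img" (480x640x3 uint8, blue, green, red), "z_map" (480x640 float32, m along the optical axis (not along the pixel's ray), 0 where there is no reading), "fx", "fy", "cx", "cy" (pixels), "rvec" (rotation vector, rad) and "tvec" (3), from world to camera coordinates, as OpenCV has them. Camera axes: x right, y down, z forward; pixel columns grow to the right and rows downward; lengths in m; the calibration is good to about 2 mm. A picture is of the moment at which its call begins.
- bot.hand_in(): hands the job in; it is judged then, once.
The state is a dict: "time_s": time; "q": joint angles; "joint_velocities": joint speeds; "tau": joint torques, N m; "tool_pos": TCP position; "orientation": TCP orientation; "force": force on the tool from outside, world axes, zero at the start; "wrist_torque": the same for the moment, N m; "grip_width": finger opening in m; "gripper_force": force on a finger pad.
Only numpy, scipy, OpenCV 4.12 (cv2) and the standard library are available. Lean on these libraries where they do the work, as an engineer would, in place of code of your own. Each camera call takes 0.05 s, during which the arm holds its last target. There are 200 camera calls.

## Working session

There is one attempt and no reset: what is moved stays moved. The work goes in short steps, Python scripts to look and compute and a tool call to move; the robot and the scene stay as the last step left them, time stands still between calls to the robot, and variables do not carry over. Pictures are saved under pics/ and viewed, at most 12 in all, crops included, and the job is handed in when it is done.

Besides the shell and the picture viewer there is one more tool, called after "Request:" by a JSON object that holds its "api" and its "payload". arm_command: Moves the arm, as the interface text tells. Its arguments: {"type":"object","properties":{"rows":{"type":"array","items":{"type":"array","items":{"type":"array","items":{"type":"number","minimum":-1,"maximum":1}}}},"jaw":{"type":"number"}},"required":["rows"]}

```bash
mkdir -p pics
cat > h.py <<'E'
import numpy as np, cv2
from workcell import bot, snapshot
def world(s,u,v,z=None):
    R=cv2.Rodrigues(np.array(s["rvec"],float))[0]; t=np.array(s["tvec"],float).ravel()
    r=np.array([(u-s["cx"])/s["fx"],(v-s["cy"])/s["fy"],1.])
    if z is None:
        return R.T@(r*s["z_map"][int(round(v)),int(round(u))]-t)
    d=R.T@r; c=-R.T@t
    return c+d*(z-c[2])/d[2]
E
python3 - <<'E'
from h import *
for n in("top","scene"):
    s=snapshot(n); cv2.imwrite(f"pics/{n}0.png",s["img"])
    import pickle; pickle.dump(s,open(n+".pkl","wb"))
print(bot.get_obs(), bot.tip_reach)
E
```

```text
{'time_s': 0.1, 'q': array([ 1.41659120e+00,  3.85472541e-01,  6.78549292e-03, -4.33750457e-04,
       -1.19403637e+00, -2.58622400e-01]), 'joint_velocities': array([ 0.00024719, -0.00403573,  0.00400949,  0.00254583,  0.00142197,
        0.00063327]), 'tau': array([-2.25498707e-05, -3.91685128e+01,  1.87936002e+01,  4.23187584e+00,
        1.34770072e-02, -7.44263752e-05]), 'tool_pos': array([0.25049072, 0.57196862, 0.19838254]), 'orientation': array([ 3.07294787e+00, -6.43719976e-01, -4.74180604e-04]), 'force': array([ 0.97313069, -0.31572881,  0.02616952]), 'wrist_torque': array([ 0.00261458,  0.00334806, -0.03805018]), 'gripper_force': 0.0, 'grip_width': 0.08709522066971491} 0.008
```

View pics/top0.png

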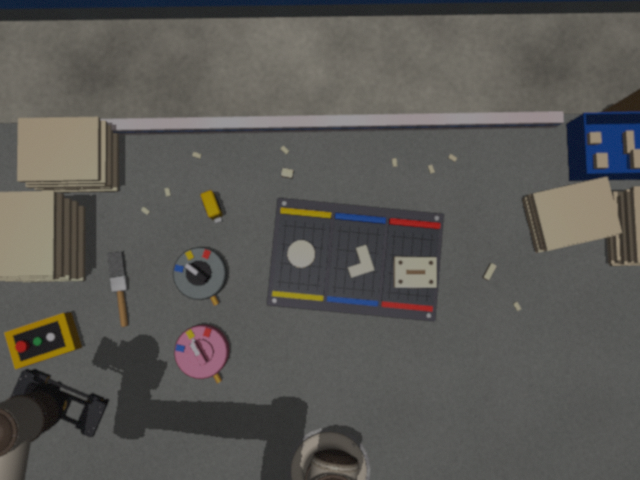

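View pics/scene0.png

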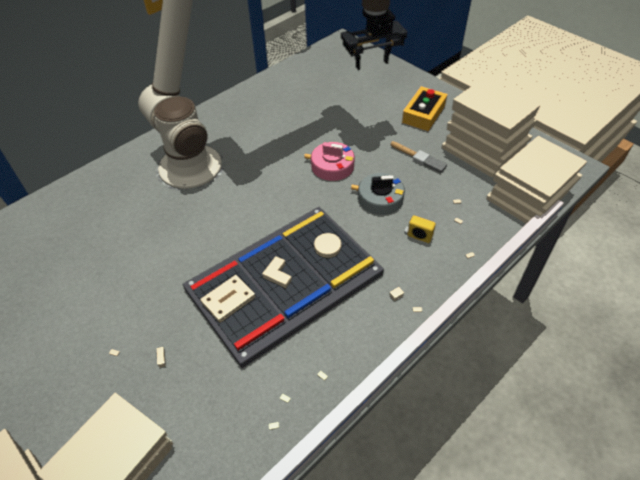

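The panel is at the red station, around (416,272) in the top view; its red rail is at (415,224). The grey valve is at (200,272) and its pointer faces between blue and yellow. I'll enlarge both.

Run:
```python
import pickle,cv2,numpy as np
s=pickle.load(open("top.pkl","rb"));i=s["img"]
i=np.clip(i.astype(float)*1.3,0,255).astype('uint8')
a=cv2.resize(i[200:325,365:455],None,fx=5,fy=5,interpolation=cv2.INTER_CUBIC)[:600]
b=cv2.resize(i[240:310,165:235],None,fx=5,fy=5,interpolation=cv2.INTER_CUBIC)
c=np.zeros((600,800,3),'uint8');c[:a.shape[0],:450]=a;c[:350,450:]=b
cv2.imwrite("pics/crop1.png",c)
```

```text
(no output)
```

View pics/crop1.png

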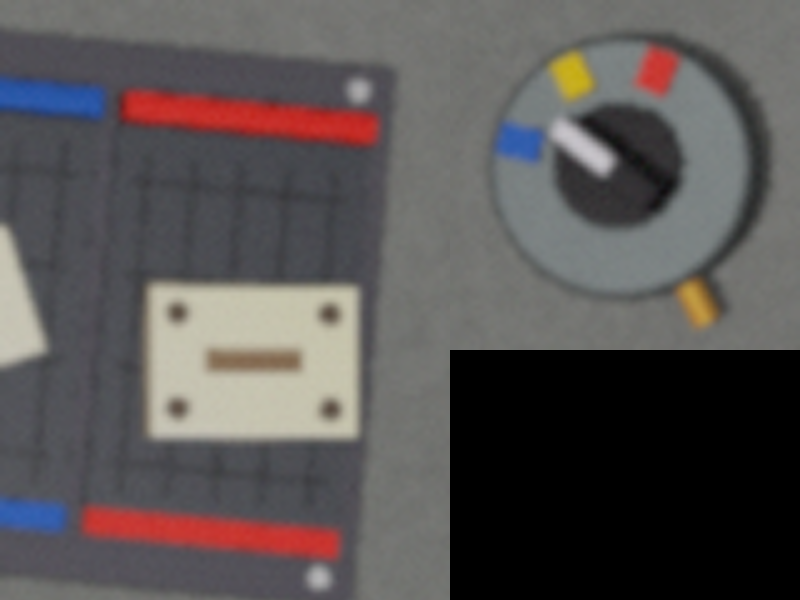

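```bash
cat >> h.py <<'E'
import pickle
E
python3 - <<'E'
from h import *
s=pickle.load(open("top.pkl","rb"))
def A(x,y,z): return world(s,365+(x+.5)/5-.5,200+(y+.5)/5-.5,z)[:2]
def B(x,y,z): return world(s,165+(x-450+.5)/5-.5,240+(y+.5)/5-.5,z)[:2]
P=lambda n,*a:print(n,*[np.round(v,4) for v in a])
ri=[A(122,120,.05),A(377,146,.05)]; P("rail in",*ri,np.linalg.norm(ri[1]-ri[0]))
ro=[A(122,90,.05),A(380,115,.05)]; P("rail out",*ro)
st=[A(85,508,.036),A(340,532,.036),A(85,535,.036),A(340,557,.036)];P("strip",*st)
c=[A(147,284,.054),A(360,285,.054),A(360,438,.054),A(150,438,.054)];P("panel",*c,np.mean(c,0));P("edges",*[np.linalg.norm(c[i]-c[i-1]) for i in range(4)])
h=[A(178,313,.054),A(330,314,.054),A(330,409,.054),A(178,408,.054)];P("holes",*h,np.mean(h,0))
m=[B(520,142,.042),B(572,75,.042),B(658,71,.042)];P("marks",*m)
p=[B(555,125,.085),B(607,170,.085),B(663,198,.085)];P("ptr",*p)
from scipy.optimize import least_squares
f=lambda q:np.concatenate([q[:2]+.054*np.array([np.cos(q[2]+d),np.sin(q[2]+d)])-k for d,k in zip((.85,0,-.85),m)])
r=least_squares(f,[*np.mean(m,0)-[.04,0],0]);P("valve",r.x,r.fun)
a=p[0]-p[2];P("ptr dir",np.arctan2(a[1],a[0])-r.x[2])
# depth check
P("z",world(s,416,266),world(s,165+30,240+62),world(s,160,280))
print(np.array(s["rvec"]),-cv2.Rodrigues(s["rvec"])[0].T@s["tvec"])
E
```

```text
rail in [ 0.6467 -0.1726] [ 0.6303 -0.307 ] 0.1354
rail out [ 0.6626 -0.1731] [ 0.6467 -0.3092]
strip [ 0.4429 -0.149 ] [ 0.4274 -0.2835] [ 0.4287 -0.1486] [ 0.4143 -0.2831]
panel [ 0.5595 -0.1825] [ 0.5568 -0.2945] [ 0.4766 -0.2917] [ 0.4789 -0.1816] [ 0.518  -0.2376]
edges 0.0806 0.112 0.0802 0.11
holes [ 0.544  -0.1983] [ 0.5419 -0.2782] [ 0.4921 -0.2765] [ 0.4943 -0.1968] [ 0.5181 -0.2374]
marks [0.5411 0.3827] [0.5758 0.3553] [0.577  0.3102]
ptr [0.5473 0.3555] [0.5238 0.3293] [0.509  0.3009]
valve [0.5273 0.3308 0.4613] [-0.      0.0003 -0.0002 -0.0004  0.0002  0.0002]
ptr dir 0.4972
z [ 0.5331 -0.2389  0.057 ] [ 0.4508  0.349  -0.0024] [0.5117 0.4408 0.005 ]
[ 2.17290159 -2.21788482  0.08843558] [0.4681984  0.05596751 1.53628372]
```

Request:
{"api": "arm_command", "payload": {"rows": [[[0.6,-1,0,0,0,0.5],[0.6,-1,0,0,0,0.5],[0.6,-1,0,0,0,0.5],[0.6,-1,0,0,0,0.5],[0.6,-1,0,0,0,0.5],[0.6,-1,0,0,0,0.5],[0.6,-1,0,0,0,0.5],[0.6,-1,0,0,0,0.5]]], "jaw": 0.7}}

```text
time_s: 1.1
tool_pos: [0.443, 0.251, 0.1991]
orientation: [3.134, -0.207, -0.001]
force: [1.1, 0.5, 0.4]
grip_width: 0.0609
gripper_force: 0.0
```

Request:
{"api": "arm_command", "payload": {"rows": [[[0,-1,0,0,0,0.25],[0,-1,0,0,0,0],[0,-1,0,0,0,0],[0,-1,0,0,0,0],[0,-1,0,0,0,0],[0,-1,0,0,0,0],[0,-1,0,0,0,0],[0,-1,0,0,0,0]]]}}

```text
time_s: 2.1
tool_pos: [0.4422, -0.0688, 0.1991]
orientation: [-3.136, 0.182, 0.001]
force: [0.3, 0.1, -0.1]
grip_width: 0.0605
gripper_force: 0.0
```

Request:
{"api": "arm_command", "payload": {"rows": [[[0,-1,0,0,0,0],[0,-1,0,0,0,0],[0,-1,0,0,0,0],[0,-1,0,0,0,0],[0,0,-0.5,0,0,0],[0,0,-0.5,0,0,0],[0,0,0,0,0,0],[0,0,0,0,0,0]]]}}

```text
time_s: 3.1
tool_pos: [0.4432, -0.2276, 0.16]
orientation: [3.136, -0.182, 0.001]
force: [0.4, -0.3, -0.5]
grip_width: 0.0611
gripper_force: 0.0
```

Request:
{"api": "arm_command", "payload": {"rows": [[[0,0,-0.7,0,0,0],[0,0,-0.7,0,0,0],[0,0,-0.7,0,0,0],[0,0,-0.4,0,0,0],[0,0,-0.28,0,0,0],[0,0,0,0,0,0]]]}}

```text
time_s: 3.85
tool_pos: [0.4428, -0.2274, 0.0482]
orientation: [3.136, -0.182, -0.001]
force: [0.1, -0.1, 0.2]
grip_width: 0.0607
gripper_force: 0.0
```

Run:
```python
from h import *
s=snapshot("top"); i=cv2.convertScaleAbs(s["img"][190:330,340:460],alpha=1.3)
w=snapshot("wrist")["img"]
a=cv2.resize(i,None,fx=3,fy=3,interpolation=cv2.INTER_CUBIC)
c=np.zeros((420,800,3),'uint8');c[:,:360]=a;c[:330,360:]=cv2.resize(w,(440,330))
cv2.imwrite("pics/pre.png",c);print(bot.get_obs()["tool_pos"],bot.get_obs()["force"])
```

```text
[ 0.44349086 -0.22763203  0.04895117] [-0.23329727 -0.41388827  0.10210462]
```

View pics/pre.png

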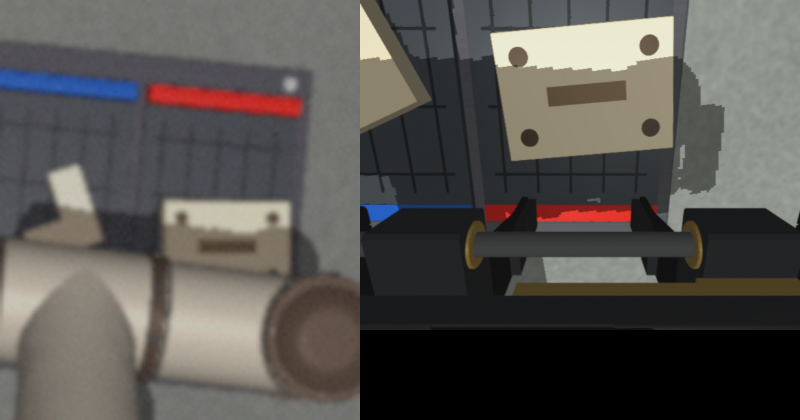

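The fingers stand behind the panel's near edge, centred on it (wrist view: panel centre x≈585, fingers' middle ≈585). Now I'll push along the station's x axis.

Request:
{"api": "arm_command", "payload": {"rows": [[[0.3,-0.035,0,0,0,0],[0.3,-0.035,0,0,0,0],[0.3,-0.035,0,0,0,0],[0.25,-0.03,0,0,0,0],[0.25,-0.03,0,0,0,0],[0.25,-0.03,0,0,0,0],[0.25,-0.03,0,0,0,0],[0.25,-0.03,0,0,0,0]]]}}

```text
time_s: 4.95
tool_pos: [0.5293, -0.2378, 0.0481]
orientation: [-3.136, 0.182, 0.0]
force: [-0.3, -0.7, 0.7]
grip_width: 0.0609
gripper_force: 0.0
```

Request:
{"api": "arm_command", "payload": {"rows": [[[0.1,-0.01,0,0,0,0],[0.1,-0.01,0,0,0,0],[0,0,0,0,0,0]]]}}

```text
time_s: 5.32
tool_pos: [0.5368, -0.2385, 0.0481]
orientation: [-3.136, 0.182, 0.0]
force: [0.4, -1.0, -0.6]
grip_width: 0.0609
gripper_force: 0.0
```

Run:
```python
from h import *
w=snapshot("wrist");cv2.imwrite("pics/w2.png",w["img"]);pickle.dump(w,open("w2.pkl","wb"));print(bot.get_obs()["tool_pos"],bot.get_obs()["force"])
```

```text
[ 0.53651387 -0.23846704  0.04809253] [ 0.04099897 -0.37913928 -0.15093059]
```

View pics/w2.png

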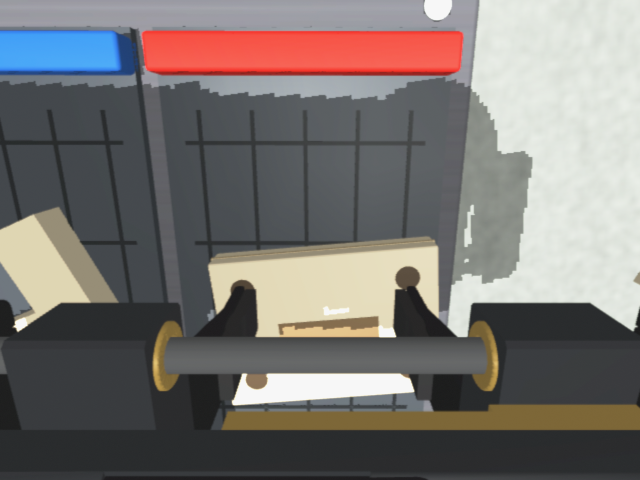

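Run:
```python
from h import *
w=pickle.load(open("w2.pkl","rb"))
for n,u,v in [("panel",320,280),("far L",213,262),("far R",436,243),("rail",300,45),("pad",255,180),("finger L",240,295),("finger R",405,300),("near white",325,385),("nearL",234,402),("pad below",320,406),("bench",560,60),("elbow",40,240),("bar",320,355)]:
    print(n,world(w,u,v).round(4))
print(bot.get_obs()["q"])
```

```text
panel [ 0.5436 -0.2377  0.0534]
far L [ 0.5577 -0.1871  0.0503]
far R [ 0.5503 -0.2984  0.0362]
rail [ 0.6478 -0.2417  0.0488]
pad [ 0.5931 -0.2116  0.038 ]
finger L [ 0.5514 -0.2055  0.0803]
finger R [ 0.5423 -0.2731  0.0826]
near white [ 0.4848 -0.2333  0.0536]
nearL [ 0.4803 -0.1842  0.054 ]
pad below [ 0.4589 -0.2274  0.0369]
bench [ 6.334e-01 -3.778e-01 -6.000e-04]
elbow [ 0.5788 -0.1101  0.0539]
bar [ 0.5679 -0.2419  0.1586]
[-1.42659127e-01  4.69526709e-01 -2.77500981e-01 -1.43393047e-04
 -8.24051330e-01  1.59734723e+00]
```

Run:
```python
from h import *
w=pickle.load(open("w2.pkl","rb"))
R=cv2.Rodrigues(w["rvec"])[0];print("cam",(-R.T@w["tvec"]).round(3),"axis",R[2].round(3))
K=np.array([[w["fx"],0,w["cx"]],[0,w["fy"],w["cy"]],[0,0,1]])
for z in(.040,.06,.08,.1): print(z,cv2.projectPoints(np.array([[.5365,-.2085,z],[.5365,-.2685,z]]),w["rvec"],w["tvec"],K,None)[0].reshape(-1,2).round())
for v in(285,292,300,320,350,380): print(v,[tuple(world(w,u,v).round(3).tolist()) for u in(225,232,240,248,252)])
s=snapshot("top");cv2.imwrite("pics/t.png",s["img"])
s=snapshot("scene");i=s["img"];K=np.array([[s["fx"],0,s["cx"]],[0,s["fy"],s["cy"]],[0,0,1]])
p=cv2.projectPoints(np.array([[.5365,-.24,.05]]),s["rvec"],s["tvec"],K,None)[0].ravel();print(p)
x,y=int(p[0]),int(p[1]);cv2.imwrite("pics/s2.png",cv2.resize(i[y-90:y+60,x-100:x+100],None,fx=4,fy=4,interpolation=cv2.INTER_CUBIC))
```

```text
cam [ 0.614 -0.248  0.233] axis [-0.282  0.033 -0.959]
0.04 [[266. 289.]
 [381. 277.]]
0.06 [[260. 306.]
 [387. 292.]]
0.08 [[253. 326.]
 [394. 311.]]
0.1 [[244. 351.]
 [403. 335.]]
285 [(0.546, -0.192, 0.053), (0.546, -0.195, 0.053), (0.546, -0.199, 0.054), (0.545, -0.203, 0.054), (0.545, -0.205, 0.054)]
292 [(0.543, -0.191, 0.054), (0.542, -0.194, 0.054), (0.552, -0.205, 0.078), (0.55, -0.207, 0.074), (0.55, -0.209, 0.075)]
300 [(0.539, -0.19, 0.054), (0.552, -0.204, 0.086), (0.55, -0.206, 0.082), (0.55, -0.209, 0.082), (0.549, -0.21, 0.082)]
320 [(0.552, -0.205, 0.103), (0.55, -0.207, 0.101), (0.55, -0.209, 0.101), (0.545, -0.21, 0.091), (0.541, -0.21, 0.084)]
350 [(0.571, -0.222, 0.158), (0.571, -0.223, 0.158), (0.57, -0.225, 0.156), (0.571, -0.227, 0.158), (0.57, -0.227, 0.157)]
380 [(0.538, -0.206, 0.12), (0.538, -0.209, 0.12), (0.532, -0.208, 0.111), (0.492, -0.194, 0.053), (0.493, -0.196, 0.054)]
[231.48510902 302.15179062]
```

View pics/s2.png

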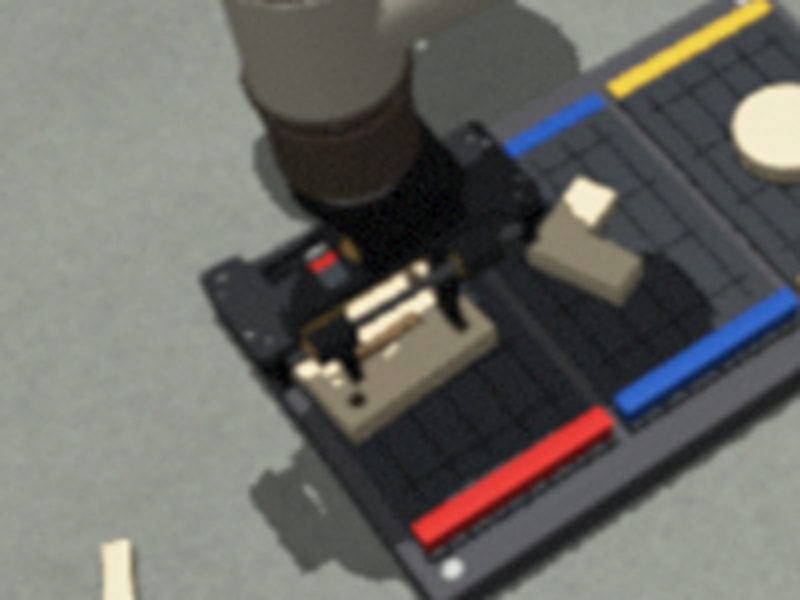

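The fingers passed about 2 cm above the panel without touching it: the tips sit near z≈0.074, against 0.040 expected. The panel hasn't moved. I'll back off and find the true tip height against the pad.

Request:
{"api": "arm_command", "payload": {"rows": [[[0,0,0.3,0,0,0],[-0.5,0.06,0,0,0,0],[-0.5,0.06,0,0,0,0],[-0.5,0.06,0,0,0,0],[-0.5,0.06,0,0,0,0],[-0.4,0.05,0,0,0,0],[0,0,-0.3,0,0,0],[0,0,0,0,0,0]]]}}

```text
time_s: 6.48
tool_pos: [0.4406, -0.2269, 0.0473]
orientation: [-3.136, 0.182, 0.002]
force: [0.8, 0.0, -0.1]
grip_width: 0.0612
gripper_force: 0.0
```

Request:
{"api": "arm_command", "payload": {"rows": [[[0,0,-0.15,0,0,0],[0,0,-0.15,0,0,0],[0,0,0,0,0,0]]]}}

```text
time_s: 6.85
tool_pos: [0.4404, -0.2268, 0.0353]
orientation: [-3.136, 0.182, 0.003]
force: [0.0, 0.8, 0.4]
grip_width: 0.0608
gripper_force: 0.0
```

Run:
```python
from h import *
w=snapshot("wrist");R=cv2.Rodrigues(w["rvec"])[0];t=np.array(w["tvec"]).ravel()
print("cam",(-R.T@t).round(4))
K=np.array([[w["fx"],0,w["cx"]],[0,w["fy"],w["cy"]],[0,0,1]])
V,U=np.mgrid[250:480,150:500];Z=w["z_map"][250:480,150:500]
r=np.stack([(U-w["cx"])/w["fx"],(V-w["cy"])/w["fy"],np.ones(U.shape)],-1)*Z[...,None]
P=(r-t)@R
o=bot.get_obs();tp=o["tool_pos"];print(tp,o["force"])
m=(abs(P[...,0]-tp[0])<.02)&(abs(P[...,1]-tp[1])<.055)&(P[...,2]>.0405)&(Z>0)
q=P[m];print(len(q))
for side in(1,-1):
    k=q[(q[:,1]-tp[1])*side>0]; k=k[np.argsort(k[:,2])][:12]; print(k.round(3).tolist())
cv2.imwrite("pics/w3.png",w["img"])
```

```text
cam [ 0.518  -0.2367  0.2203]
[ 0.44062605 -0.22693072  0.03574216] [ 0.18959162 -0.20553027  0.07322822]
9946
[[0.453, -0.195, 0.057], [0.453, -0.198, 0.057], [0.444, -0.198, 0.058], [0.453, -0.198, 0.058], [0.453, -0.199, 0.058], [0.452, -0.198, 0.058], [0.444, -0.198, 0.058], [0.455, -0.193, 0.058], [0.453, -0.199, 0.058], [0.456, -0.191, 0.058], [0.455, -0.192, 0.058], [0.452, -0.199, 0.058]]
[[0.445, -0.262, 0.057], [0.444, -0.259, 0.057], [0.433, -0.258, 0.057], [0.446, -0.261, 0.058], [0.445, -0.259, 0.058], [0.446, -0.259, 0.058], [0.446, -0.268, 0.058], [0.446, -0.263, 0.058], [0.447, -0.266, 0.058], [0.446, -0.26, 0.058], [0.444, -0.259, 0.058], [0.437, -0.258, 0.058]]
```

View pics/w3.png

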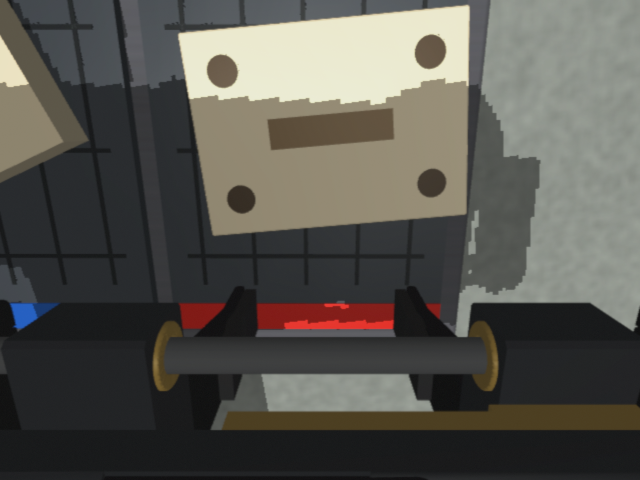

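The tips really stand 30 mm higher than the reported TCP implies (0.057 at tool z 0.0357), while x and y agree. I'll descend 16 mm more, so the tips reach about 0.041.

Request:
{"api": "arm_command", "payload": {"rows": [[[0,0,-0.15,0,0,0],[0,0,-0.15,0,0,0],[0,0,-0.1,0,0,0],[0,0,0,0,0,0]]]}}

```text
time_s: 7.4
tool_pos: [0.4404, -0.2269, 0.0197]
orientation: [-3.136, 0.182, 0.001]
force: [-0.2, -0.2, 0.4]
grip_width: 0.0609
gripper_force: 0.0
```

Request:
{"api": "arm_command", "payload": {"rows": [[[0.25,-0.03,0,0,0,0],[0.25,-0.03,0,0,0,0],[0.25,-0.03,0,0,0,0],[0.25,-0.03,0,0,0,0],[0.25,-0.03,0,0,0,0],[0,0,0,0,0,0]]]}}

```text
time_s: 8.15
tool_pos: [0.4921, -0.2331, 0.0201]
orientation: [3.136, -0.182, 0.003]
force: [-0.5, -0.2, 0.0]
grip_width: 0.0607
gripper_force: 0.0
```

Run:
```python
from h import *
w=snapshot("wrist")["img"];o=bot.get_obs();print(o["tool_pos"],o["force"])
cv2.imwrite("pics/w4.png",w)
```

```text
[ 0.49148138 -0.23297108  0.02006839] [0.31183252 0.21999726 0.22638817]
```

View pics/w4.png

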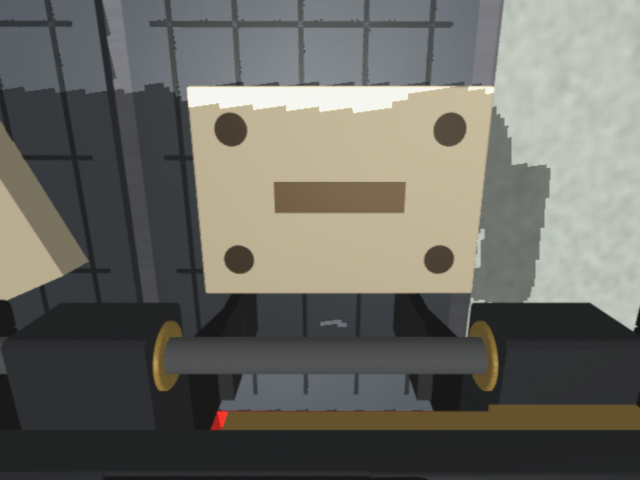

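The panel has squared up with the fingers (its edges are horizontal in the wrist view, rows 87 and 292). I'll carry on to the rail.

Request:
{"api": "arm_command", "payload": {"rows": [[[0.25,-0.02,0,0,0,0],[0.25,-0.02,0,0,0,0],[0.25,-0.02,0,0,0,0],[0.25,-0.02,0,0,0,0],[0.2,-0.02,0,0,0,0],[0.1,-0.01,0,0,0,0],[0,0,0,0,0,0]]]}}

```text
time_s: 9.07
tool_pos: [0.5434, -0.2374, 0.0201]
orientation: [3.136, -0.182, 0.002]
force: [0.3, 1.0, -0.5]
grip_width: 0.061
gripper_force: 0.0
```

Request:
{"api": "arm_command", "payload": {"rows": [[[0.05,-0.005,0,0,0,0],[0.05,-0.005,0,0,0,0],[0,0,0,0,0,0]]]}}

```text
time_s: 9.45
tool_pos: [0.5463, -0.2376, 0.0201]
orientation: [-3.136, 0.183, 0.001]
force: [-1.6, 0.2, -0.0]
grip_width: 0.0611
gripper_force: 0.9
```

```bash
cat > m.py <<'E'
from h import *
w=snapshot("wrist");o=bot.get_obs();print(o["tool_pos"],o["force"])
R=cv2.Rodrigues(w["rvec"])[0];t=np.array(w["tvec"]).ravel()
V,U=np.mgrid[0:480,0:640];Z=w["z_map"]
P=((np.stack([(U-w["cx"])/w["fx"],(V-w["cy"])/w["fy"],np.ones(U.shape)],-1)*Z[...,None])-t)@R
i=w["img"].astype(int);b,g,r=i[...,0],i[...,1],i[...,2]
red=(r>120)&(g<80)&(abs(P[...,2]-.05)<.004)&(Z>0)
pan=(abs(P[...,2]-.054)<.003)&(r>90)&(g>.75*r)&(Z>0)&(abs(P[...,0]-.6)<.09)&(P[...,1]<-.165)&(V<285)
pan=cv2.morphologyEx(pan.astype('uint8'),cv2.MORPH_CLOSE,np.ones((25,25)))
def fit(pts): return np.polyfit(pts[:,0],pts[:,1],1)
rr=np.array([world(w,u,np.nonzero(red[:,u])[0].max()+.5,.05)[:2] for u in range(640) if red[:,u].sum()>8])
pc=np.array([(u,np.nonzero(pan[:,u])[0].min()-.5) for u in range(640) if pan[:,u].sum()>60])
pp=np.array([world(w,u,v,.054)[:2] for u,v in pc])
k=(pp[:,1]<pp[:,1].max()-.01)&(pp[:,1]>pp[:,1].min()+.01)
a=fit(rr[:,::-1]);c=fit(pp[k][:,::-1])
y=pp[:,1].mean();print("rail slope",a[0],"panel slope",c[0],"gap mm",1e3*(np.polyval(a,y)-np.polyval(c,y)))
print("rail y",rr[:,1].min(),rr[:,1].max(),"panel y",pp[:,1].min(),pp[:,1].max())
cv2.imwrite("pics/w5.png",w["img"])
E
python3 m.py
```

```text
[ 0.54632855 -0.23763188  0.02009265] [-2.1297005  -0.59799671  1.24064575]
rail slope 0.11432985947941329 panel slope 0.11633785043891054 gap mm 0.7427294912784044
rail y -0.30857990557886306 -0.17579781497836705 panel y -0.30631647242805343 -0.20289791506355265
```

View pics/w5.png

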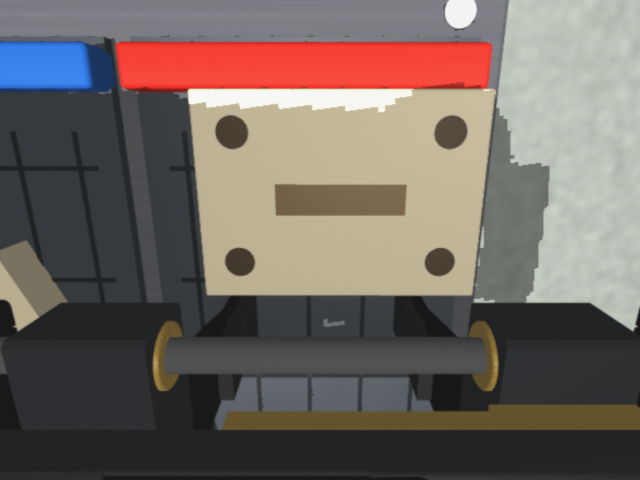

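The panel is flush (slopes match within 0.002 rad, gap under 1 mm) and about 13 mm off the middle, within tolerance. One more light nudge, then back off and go to the valve.

Request:
{"api": "arm_command", "payload": {"rows": [[[0.03,0,0,0,0,0],[0,0,0,0,0,0],[-0.3,0.035,0,0,0,0],[-0.5,0.06,0,0,0,0],[0,0,0.8,0,0,0],[0,0,1,0,0,0],[0,0,1,0,0,0],[0,0,1,0,0,0]]]}}

```text
time_s: 10.5
tool_pos: [0.5164, -0.2339, 0.1737]
orientation: [3.136, -0.182, 0.005]
force: [0.3, -0.4, -0.7]
grip_width: 0.0611
gripper_force: 0.0
```

Request:
{"api": "arm_command", "payload": {"rows": [[[0,1,0,0,0,1],[0,1,0,0,0,1],[0,1,0,0,0,1],[0,1,0,0,0,1],[0,1,0,0,0,1],[0,1,0,0,0,1],[0,1,0,0,0,1],[0,1,0,0,0,1]]]}}

```text
time_s: 11.5
tool_pos: [0.5163, 0.0878, 0.1725]
orientation: [-3.063, -0.693, -0.005]
force: [0.7, 0.2, -0.9]
grip_width: 0.0606
gripper_force: 0.0
```

Request:
{"api": "arm_command", "payload": {"rows": [[[0,1,0,0,0,1],[0,1,0,0,0,1],[0,1,0,0,0,1],[0,1,0,0,0,1],[0,1,0,0,0,1],[0,1,0,0,0,1],[0,0,0,0,0,1],[0,0,0,0,0,0.4]]]}}

```text
time_s: 12.5
tool_pos: [0.5159, 0.3268, 0.172]
orientation: [-2.786, -1.451, -0.002]
force: [0.0, 0.2, 0.2]
grip_width: 0.061
gripper_force: 0.0
```

Run:
```python
from h import *
o=bot.get_obs();print(o["time_s"],o["tool_pos"],o["orientation"],o["q"])
w=snapshot("wrist");t=snapshot("top");pickle.dump(w,open("w6.pkl","wb"))
c=np.zeros((480,800,3),'uint8');c[:390,:520]=cv2.resize(w["img"],(520,390))
c[:420,530:]=cv2.resize(t["img"][200:340,365:455],None,fx=3,fy=3,interpolation=cv2.INTER_CUBIC)
cv2.imwrite("pics/w6.png",c)
```

```text
12.5 [0.51585097 0.32681301 0.17200416] [-2.78562371e+00 -1.45141041e+00 -1.96126904e-03] [ 8.29445542e-01  3.79416491e-01 -7.10566438e-02 -7.53001360e-05
 -1.11896957e+00  1.70205259e+00]
```

View pics/w6.png

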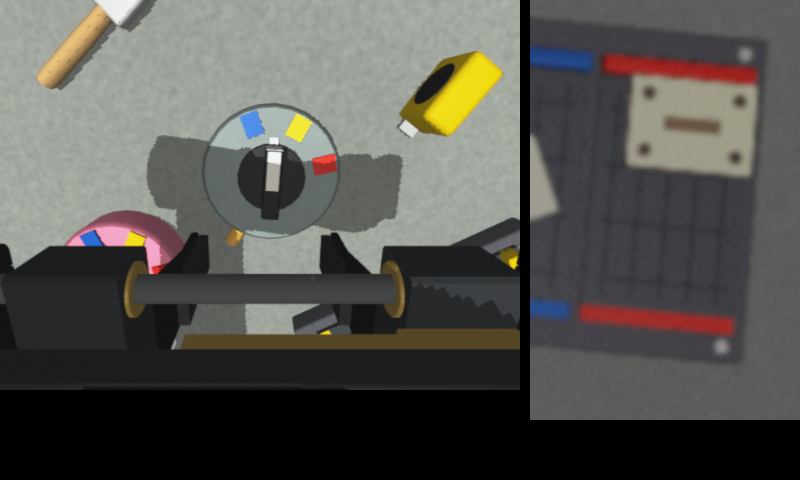

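Run:
```python
from h import *
from scipy.optimize import least_squares
w=pickle.load(open("w6.pkl","rb"));k=640/520
G=lambda x,y,z:world(w,x*k,y*k,z)[:2]
m=[G(252,125,.042),G(299,128,.042),G(325,165,.042)]
f=lambda q:np.concatenate([q[:2]+.054*np.array([np.cos(q[2]+d),np.sin(q[2]+d)])-v for d,v in zip((.85,0,-.85),m)])
r=least_squares(f,[.527,.331,.46]);print(r.x,r.fun.round(4))
p=G(274,150,.085),G(269.5,217,.085);a=p[0]-p[1];print(p,(p[0]+p[1])/2,np.linalg.norm(a),np.arctan2(a[1],a[0]))
print("depth",world(w,272*k,200*k),world(w,230*k,190*k))
```

```text
[0.52591951 0.32765264 0.46665079] [ 0.0002  0.     -0.0003 -0.      0.0001 -0.    ]
(array([0.54541055, 0.35398349]), array([0.50843175, 0.30713461])) [0.52692115 0.33055905] 0.05968457805682354 0.9026011674922182
depth [0.51914374 0.31875275 0.08450685] [0.48399736 0.34052415 0.04183704]
```

Request:
{"api": "arm_command", "payload": {"rows": [[[0.26,0.07,-0.4,0,0,-0.4],[0,0,-0.8,0,0,0],[0,0,-0.8,0,0,0],[0,0,-0.6,0,0,0],[0,0,-0.4,0,0,0],[0,0,-0.4,0,0,0],[0,0,0,0,0,0]]]}}

```text
time_s: 13.48
tool_pos: [0.5259, 0.3282, 0.0348]
orientation: [2.807, 1.409, -0.004]
force: [0.9, 0.2, 0.8]
grip_width: 0.0612
gripper_force: 0.0
```

Request:
{"api": "arm_command", "payload": {"rows": [[[0,0,0,0,0,0],[0,0,0,0,0,0],[0,0,0,0,0,0],[0,0,0,0,0,0],[0,0,0,0,0,0],[0,0,0,0,0,0]]], "jaw": 0}}

```text
time_s: 14.22
tool_pos: [0.5257, 0.3292, 0.0363]
orientation: [-2.807, -1.41, 0.001]
force: [-2.0, 2.0, 1.9]
grip_width: 0.0153
gripper_force: 29.9
```

The bar is gripped (15.3 mm, 30 N). I'll turn it −1.32 rad to the red mark.

Request:
{"api": "arm_command", "payload": {"rows": [[[0,0,0,0,0,-0.9],[0,0,0,0,0,-0.9],[0,0,0,0,0,-0.9],[0,0,0,0,0,-0.9],[0,0,0,0,0,-0.9],[0,0,0,0,0,-0.9],[0,0,0,0,0,-0.9],[0,0,0,0,0,-0.9]]]}}

```text
time_s: 15.22
tool_pos: [0.5255, 0.3294, 0.0363]
orientation: [-3.07, -0.665, 0.001]
force: [-3.7, 2.4, 1.9]
grip_width: 0.0157
gripper_force: 29.9
```

Request:
{"api": "arm_command", "payload": {"rows": [[[0,0,0,0,0,-0.9],[0,0,0,0,0,-0.9],[0,0,0,0,0,-0.9],[0,0,0,0,0,-0.9],[0,0,0,0,0,-0.9],[0,0,0,0,0,-0.9],[0,0,0,0,0,-0.9],[0,0,0,0,0,-0.9]]]}}

```text
time_s: 16.23
tool_pos: [0.5255, 0.3298, 0.0363]
orientation: [-3.138, 0.119, 0.001]
force: [-4.4, 2.7, 1.8]
grip_width: 0.016
gripper_force: 29.9
```

Request:
{"api": "arm_command", "payload": {"rows": [[[0,0,0,0,0,-0.9],[0,0,0,0,0,-0.9],[0,0,0,0,0,-0.9],[0,0,0,0,0,-0.9],[0,0,0,0,0,-0.9],[0,0,0,0,0,0],[0,0,0,0,0,0]]]}}

```text
time_s: 17.1
tool_pos: [0.5255, 0.3301, 0.0363]
orientation: [-3.081, 0.606, 0.001]
force: [-5.3, 4.3, 1.2]
grip_width: 0.0156
gripper_force: 29.9
```

Request:
{"api": "arm_command", "payload": {"rows": [[[0,0,0,0,0,0],[0,0,0,0,0,0],[0,0,0,0,0,0],[0,0,0.5,0,0,0],[0,0,1,0,0,0],[0,0,1,0,0,0],[-0.5,0,1,0,0,0],[-0.5,0,0,0,0,0]]], "jaw": 0.7}}

```text
time_s: 18.1
tool_pos: [0.4879, 0.3301, 0.1802]
orientation: [-3.076, 0.605, -0.008]
force: [-0.0, 0.5, -1.1]
grip_width: 0.0605
gripper_force: 0.0
```

Run:
```python
from h import *
o=bot.get_obs();print(o["time_s"],o["tool_pos"])
w=snapshot("wrist");t=snapshot("top");pickle.dump(w,open("w7.pkl","wb"))
c=np.zeros((480,800,3),'uint8');c[:390,:520]=cv2.resize(w["img"],(520,390))
c[:420,530:]=cv2.resize(t["img"][200:340,365:455],None,fx=3,fy=3,interpolation=cv2.INTER_CUBIC)
cv2.imwrite("pics/w7.png",c)
```

```text
18.1 [0.48788597 0.33013961 0.18020732]
```

View pics/w7.png

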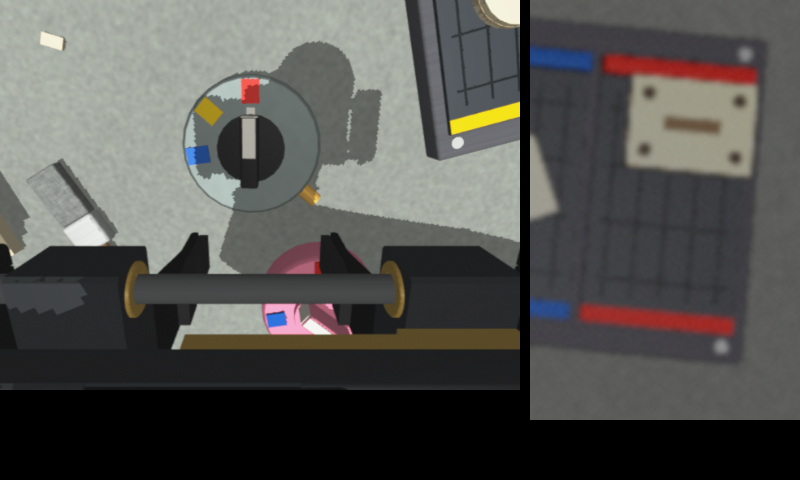

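The pointer (249,120) faces the red mark (250,92), the panel is flush at the red rail, and the arm is clear of everything.

```bash
python3 -c "
from workcell import bot
print(bot.hand_in())"
```

```text
the job is handed in; nothing more can be done
None
```

The panel is flush and square against the red rail, about 13 mm off the station's middle (25 mm allowed). The valve pointer faces the red mark, and I handed the job in at about 18 s; no verdict came back.

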